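Trial-fit a bean mill's grinding cone and free it with the wedge

TASK

Trial-fit the bean mill's grinding cone: take it from the wooden rest and seat its tapered shank in the mill's socket with a twisting push, feeling for the tang to drop into the hidden dog, until the flange is fully home, flush on the socket face, finishing at about 15 N (at least 10, never over 20), and let go. Then, without touching the cone again, drive the orange-handled wedge straight through the slot under the shank until the cone is lifted loose, and leave it standing upright on the wedge. Let go of everything and leave the bowl, jar and cup alone.

Things in the scene. Friction and masses are not known exactly. Their poses are not given: they have to be found in the camera images.
- cone_grip (a point): Centre of the grinding cone's brass grip, an upright cylinder 32 mm in diameter, 48 mm tall. The cone (about 0.35 kg) is one turned piece, 118 mm tall: under the grip a dark flange (54 mm across, 10 mm thick), then a tapered shank 60 mm long that ends in a flat tang. z is its axis, up; x lies along the tang's width, as does the red mark on the grip's top. It starts upright in the rest.
- cone_shoulder (a point): Point on the cone's axis at its shoulder, the underside of the flange, 34 mm below the grip's centre. Home means it lies on point socket, within 1.5 mm. Axes as point cone_grip. Under the flange the shank has a neck 22 mm thick and 14 mm long, then is 26.6 mm thick, tapering to 19 mm over 18 mm, then comes the tang.
- tang_tip (a point): Middle of the tang's flat lower end, 60 mm below the shoulder. The tang is 18 mm wide (along x), 7 mm thick, 26 mm long, slightly tapered at the end. It fits the dog's slot with 1.2 mm to spare a side, either way round. Home, it stands 10 mm above the slot floor that the wedge slides on. Axes as point cone_grip.
- rest: Fixed beech block, 90 x 90 mm, 70 mm tall, with an upright 29 mm hole in its centre in which the cone stands at the start, flange on the block's top. Origin at the centre of its underside.
- socket (a point): Centre of the socket's mouth (36 mm square, spring jaws inside) in the head block's flat top, 90 mm above the table. z up; x is the way the wedge is driven. Deep in it, under a funnel, a hidden dog, a plate slotted for the tang, is turned by up to 0.75 rad either way from slot along x: the tang lands on it with the shoulder 18 mm above home; twist under a light push (4 to 8 N) till it drops in, then push on.
- mill: The fixed mill: a grey bed 90 mm wide with a flat top 20 mm above the table, from 160 mm before (-x) to 60 mm past the socket axis; a 70 x 70 mm head block about that axis, up to 90 mm above the table; a red motor housing 68 mm tall beside it, 36 to 101 mm to +y, 50 mm either way along x. Origin on the table under the axis, axes as point socket.
- head (a joint): How far the head block (with socket, jaws and dog) is pushed down on its springs (m, 0 at rest): 1 mm per 10 N past the first 4 N. Never push it past 1.6 mm (20 N). From 15 to 4 mm above home the jaws resist the shank with up to 15 N (least if fed slowly with a small twist), then snap in behind it; with the flange on the face the push must reach 10 N (0.6 mm).
- slot_mouth (a point): Middle of the slot's floor where the wedge enters under the head block, 35 mm before the socket axis (-x), level with the bed's top, 20 mm above the table. The slot, 22 mm wide, 22 mm high, runs along x right through. Two rails 8 mm high, 22 mm apart, lead to it from 95 mm before the axis and flare out to 128 mm before it. Axes as point socket.
- wedge_grip (a point): Where to grip the wedge: on its orange post, 26 mm long (along x), 16 mm wide (along y), standing on the rear of a steel bar 16 mm wide that lies flat. This point is 42 mm above the bar's flat underside, 19 mm below the post's top; x points to the thin tip, 180 mm ahead. About 0.2 kg. Driving it under the seated shank takes up to about 20 N.
- wedge_tip (a point): Middle of the wedge's thin end, at its underside; x points forward. The bar is 4 mm thick here, rises evenly to 21 mm at 90 mm behind the tip, then stays 21 mm to the post. It bears on the seated tang once the tip is about 32 mm past the socket axis and has lifted it fully (11 mm) at 95 mm past; stop at 95 to 110 mm, where the tang stands on the level part.
- sieve_bowl: Loose steel bowl, 120 mm across, 60 mm tall, to be left alone. Origin at the centre of its underside.
- spice_jar: Loose amber jar, 56 mm across, 85 mm tall, to be left alone. Origin at the centre of its underside.
- cup: Loose white cup, 70 mm across, 70 mm tall, to be left alone. Origin at the centre of its underside.

How it is judged (in metres and radians):
On the way, in this order (a step that is already met when the one before it is completed fails the run):
1. the held cone, fully home on the socket face, is pressed firmly: the head yields 0.6 mm or more (10 N) (z of cone_shoulder in the frame of socket below 0.0015 m and horizontal distance between cone_shoulder and socket below 0.003 m and angle between cone_shoulder's own z axis and vertical below 0.12 rad and value of joint head above 0.0006 m and contact force between the fingers and cone above 0.5 N), for 0.05 s.
2. the cone is fully home in the socket (shoulder within 1.5 mm of the face, on the axis) and has been let go (z of cone_shoulder in the frame of socket below 0.0015 m and horizontal distance between cone_shoulder and socket below 0.003 m and contact force between the fingers and cone below 0.05 N and angle between cone_shoulder's own z axis and vertical below 0.12 rad), for 0.3 s.
3. the wedge, in the slot, bears on the shank of the still seated cone, which nothing else touches (contact force between wedge and cone above 2 N and z of cone_shoulder in the frame of socket below 0.004 m and contact force between the fingers and cone below 0.05 N).
4. the wedge has lifted the cone loose by 9 mm or more (z of cone_shoulder in the frame of socket above 0.009 m and horizontal distance between cone_shoulder and socket below 0.006 m and contact force between wedge and cone above 0.5 N and contact force between the fingers and cone below 0.05 N and x of wedge_tip in the frame of socket above 0.07 m), for 0.1 s.
At the end, for the whole second after the job is handed in: Cone upright (0.12 rad) in the socket, at rest on the wedge, shoulder 9 to 14 mm above the socket face, within 6 mm of the axis; wedge at rest in the slot, tip at least 70 mm past the axis; bowl, jar and cup within 20 mm of their starts; all let go (z of cone_shoulder in the frame of socket between 0.009 and 0.014 m and horizontal distance between cone_shoulder and socket below 0.006 m and angle between cone_shoulder's own z axis and vertical below 0.12 rad and x of wedge_tip in the frame of socket above 0.07 m and linear speed of each of cone, wedge below 0.02 m/s and distance of each of sieve_bowl, spice_jar, cup from where it was at the start of the episode below 0.02 m); the robot touches nothing.
It fails at once if the sprung head is pushed down by more than 1.6 mm (about 20 N) (value of joint head above 0.0016 m).
It fails at once if the cone is touched by the fingers once the wedge is in the slot under it (contact force between the fingers and cone above 0.5 N and horizontal distance between wedge_tip and socket below 0.03 m).
It fails at once if the bowl, jar or cup is knocked away by more than 20 mm (distance of any of sieve_bowl, spice_jar, cup from where it was at the start of the episode above 0.02 m).
It also fails if it takes over 72 s, if anything falls off the work surface, if the arm or the gripper's body presses on something with over 40 N, if the wrist force passes 120 N, or if a joint passes its speed limit or range.

ROBOT

A 6-joint arm with a two-finger parallel gripper is mounted at the origin on the work surface. World frame = base frame: x ahead of the robot, y to its left, z up, the work surface at z = 0. Lengths are in mm, angles in rad, forces in N, time in s.
With the tool pointing down it reaches from about 250 to 850 mm from the base axis. Payload 12.5 kg.
Tool frame: the origin (TCP) lies between the finger pads; the fingertips stand 25 mm ahead of it and the grasp point (between the pads) lies 6 mm ahead of it; z points along the fingers, y is the line along which they close (so a half turn about z gives the same grasp; the last joint's range is limited). The gripper opens to 93 mm and grips with 3 to 60 N. Pads are 15 mm wide; open, the fingers measure 128 mm over their backs; the gripper's body (75 mm by 188 mm) begins 65 mm behind the grasp point.
Start: joints at [-1.4, 0.351, 1.652, -0, 1.139, -0.085], TCP at [139.181, -532.084, 243.633] pointing down, gripper open.
Joint ranges: [-2.75, 2.75], [-0.79, 2.1], [0.01, 2.65], [-1.57, 4.71], [0.07, 3.14], [-2.87, 2.87]. Speed limits (rad/s): [2.22, 2.22, 2.79, 3.14, 3.14, 3.14].

INTERFACE

Orientations are given as a 3x3 rotation matrix whose columns are the frame's x, y, z axes.
In Python, from cell import arm gives the robot as it stands. Calls block until the motion is done:
- arm.move_pose(position, orientation): joint-space move of the TCP to a pose.
- arm.line_to(position, ori=None, feed=150, f_stop=None): straight line of the TCP; ori=None keeps the orientation; feed is the mean speed in mm/s. With f_stop (N) it stops when the force on the tool has changed by that much, and returns True; else False.
- arm.goto_joints(angles): joint-space move.
- arm.set_gripper(opening): finger opening in mm; the grip force is fixed at half the most; returns when the fingers have stopped.
- arm.wait(seconds).
- arm.ik(position, orientation): joint angles nearest the present ones, or None.
- arm.camera(name): name is "side" or "top" or "wrist"; returns a dict with "pixels" (480x640x3 uint8, red, green, blue), "intrinsics" (3x3 intrinsics, pixels), "k1" (the pictures are not rectified: a ray, as slopes to the right and down, at radius r is drawn at 1 + k1 r^2 times it, then the intrinsics apply), "world_to_cam" (4x4, takes a point from world to camera coordinates). Camera axes: x right, y up, looking along -z (the intrinsics and any distortion apply to the point x, -y, -z); pixel columns grow to the right and rows downward; lengths in mm; the calibration is good to about 2 mm. A picture is of the moment at which its call begins. There is no depth.
A pose or a line that the arm cannot do raises arm.PlanningError and nothing moves.
- arm.sign_off(): hands the job in; it is judged then, once.
Trained networks look in a picture, given as the dict that the camera call returned (one of the last four; its "shot" number tells which), for a name from the list of things; names that differ only in an ending like _2 or _b are one class to them, and where a whole thing is asked for, a point or a joint stands for the part that bears it (a point fixed in the world has none). Each returns a list of dicts, best first, with "score" (0 to 1); they miss things now and then, are a little off and sometimes report something else, mostly with a low value. They report only what shows in the picture. A call takes as long as a camera call.
- arm.masks_of(picture, query): "mask" (480x640 bool, what is visible of it) and "bbox" ([left, top, right, bottom] in pixels, round what is visible of it).
Readings, each from a call of its own:
- arm.current_clock(): time.
- arm.current_qpos(): joint angles.
- arm.current_joint_vel(): joint speeds.
- arm.current_joint_efforts(): joint torques, N m.
- arm.current_tcp_pos(): TCP position.
- arm.current_ee_rot(): TCP orientation.
- arm.current_wrist_force(): force on the tool from outside, world axes, zero at the start.
- arm.current_torque(): the same for the moment, N m.
- arm.current_grip_width(): finger opening in mm.
- arm.current_grip_force(): force on a finger pad.
Only numpy, scipy, OpenCV 4.12 (cv2) and the standard library are available. Lean on these libraries where they do the work, as an engineer would, in place of code of your own. Each camera call takes 0.05 s, during which the arm holds its last target. There are 200 camera calls.

## Working session

There is one attempt and no reset: what is moved stays moved. The work goes in short steps, each a Python script; the robot and the scene stay as the last script left them, time stands still between calls to the robot, and variables do not carry over. Pictures are saved under pics/ and viewed, at most 13 in all, crops included, and the job is handed in when it is done.

```bash
ls; mkdir -p pics
python3 - <<'E'
from cell import arm
import cv2,numpy as np,pickle
for n in ("top","side"):
    p=arm.camera(n); cv2.imwrite(f"pics/{n}0.png",p["pixels"][:,:,::-1])
    print(n,p["intrinsics"].tolist(),p["k1"],p["world_to_cam"].round(3).tolist())
    for q in ["cone_grip","rest","mill","wedge_grip","sieve_bowl","spice_jar","cup"]:
        try:
            for d in arm.masks_of(p,q)[:2]:
                m=d["mask"];v,u=np.nonzero(m);print(q,round(d["score"],2),d["bbox"],u.mean().round(1),v.mean().round(1),m.sum())
        except Exception as e: print(q,e)
print(arm.current_clock(),arm.current_wrist_force(),arm.current_ee_rot())
E
```

```text
pics
top [[468.38573042551184, 0.0, 310.24996982028676], [0.0, 468.38573042551184, 241.19025420333296], [0.0, 0.0, 1.0]] -0.11888645276034737 [[-0.024, -1.0, 0.008, 8.204], [0.987, -0.022, 0.157, -589.978], [-0.156, 0.012, 0.988, -899.33], [0.0, 0.0, 0.0, 1.0]]
cone_grip 0.69 [454.4, 305.3, 490.5, 334.5] 473.2 319.1 692
cone_grip 0.31 [313.4, 256.4, 350.7, 293.1] 332.4 273.9 1314
rest 0.74 [431.8, 284.4, 502.8, 352.1] 464.3 319.5 2025
mill 0.98 [252.9, 225.7, 361.5, 300.9] 312.8 266.8 6192
mill 0.37 [431.5, 288.2, 503.6, 350.7] 463.9 319.1 1934
wedge_grip 0.91 [132.5, 229.2, 158.0, 316.9] 148.1 278.2 943
sieve_bowl 0.84 [187.8, 152.1, 241.6, 207.1] 214.3 179.7 2490
cup 0.9 [293.8, 153.4, 333.3, 189.6] 313.2 169.6 992
side [[546.2031459661397, 0.0, 310.4141832866054], [0.0, 546.2031459661397, 244.31132656111348], [0.0, 0.0, 1.0]] 0.05380587120625365 [[-0.923, -0.384, -0.014, 518.697], [0.201, -0.515, 0.833, -188.732], [-0.327, 0.767, 0.553, -890.554], [0.0, 0.0, 0.0, 1.0]]
cone_grip 0.77 [407.6, 166.3, 432.5, 201.5] 421.0 183.3 583
rest 0.73 [395.9, 184.7, 444.7, 232.3] 419.1 209.5 1721
mill 0.64 [280.1, 225.6, 372.8, 331.2] 321.9 272.8 6594
wedge_grip 0.85 [183.2, 394.1, 305.1, 441.8] 253.4 415.0 2391
sieve_bowl 0.75 [150.7, 273.5, 216.4, 331.2] 184.1 303.5 2995
sieve_bowl 0.7 [406.1, 168.4, 433.0, 198.3] 420.7 184.1 551
spice_jar 0.94 [266.3, 190.8, 293.0, 235.9] 275.4 213.5 998
spice_jar 0.35 [149.2, 277.3, 219.3, 333.0] 184.2 303.6 3059
cup 0.98 [214.2, 227.2, 248.3, 268.3] 234.0 244.9 1246
0.8 [-0.38908189  0.61534435 -0.44147985] [[ 9.67454792e-01  2.53043917e-01 -3.68445214e-05]
 [ 2.53043918e-01 -9.67454792e-01  2.22471780e-05]
 [-3.00158957e-05 -3.08464210e-05 -9.99999999e-01]]
```

Run:
```python
import cv2,numpy as np
t=cv2.imread("pics/top0.png")
cv2.imwrite("pics/topc.png",cv2.resize(t[140:365,110:510],None,fx=2,fy=2,interpolation=cv2.INTER_CUBIC))
```

```text
(no output)
```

View pics/topc.png

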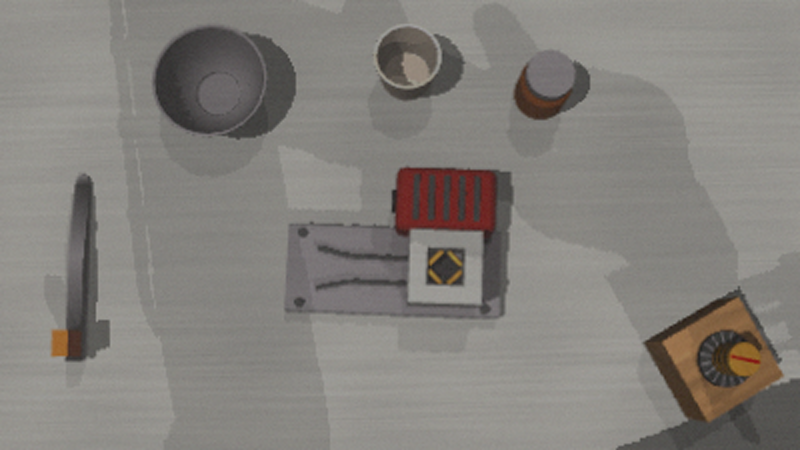

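View pics/side0.png

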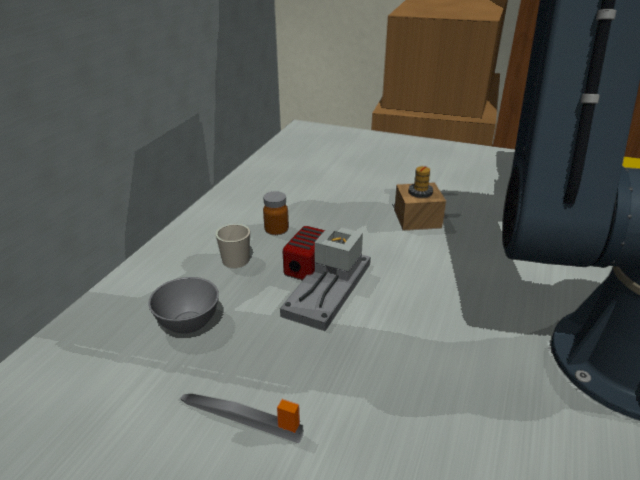

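```bash
cat > h.py <<'E'
from cell import arm
import cv2,numpy as np
def px2w(p,uv,z):
    """pixel(s) -> world points on the plane at height z"""
    n=cv2.undistortPoints(np.array(uv,float).reshape(-1,1,2),p["intrinsics"],np.array([p["k1"],0,0,0])).reshape(-1,2)
    W=p["world_to_cam"];R=W[:3,:3];c=-R.T@W[:3,3]
    d=np.c_[n[:,0],-n[:,1],-np.ones(len(n))]@R
    return c+d*((z-c[2])/d[:,2])[:,None]
def w2px(p,X):
    W=p["world_to_cam"];c=np.atleast_2d(X)@W[:3,:3].T+W[:3,3]
    return cv2.projectPoints(np.c_[c[:,0],-c[:,1],-c[:,2]],np.zeros(3),np.zeros(3),p["intrinsics"],np.array([p["k1"],0,0,0]))[0].reshape(-1,2)
def down(a):
    """tool pointing down, closing axis y at yaw a from world x"""
    y=np.array([np.cos(a),np.sin(a),0]);z=np.array([0,0,-1.]);return np.c_[np.cross(y,z),y,z]
def snap(name,fn):
    p=arm.camera(name);cv2.imwrite("pics/"+fn,p["pixels"][:,:,::-1]);return p
E
python3 - <<'E'
from h import *
p=arm.camera("top")
for n,uv,z in [("socket",(333,273.5),90),("griptop",(482.5,319),128),("post",(139.5,311.5),61),("tip",(152,227.5),4),("bedL",[(254,252.5),(252.5,296)],20),("bedR",[(361,299)],20),("head",[(314.5,255),(351,255),(351,292),(314,291)],90),("mark",[(476,317.5),(490,321)],128),("restc",[(432,312),(480,285),(502,326),(463,351)],70),("jar",(385,177),85),("cup",(314,168),70),("bowl",(215,180),60)]:
    print(n,px2w(p,uv,z)[:,:2].round(1).tolist())
E
```

```text
socket [[519.8, -46.8]]
griptop [[425.3, -317.4]]
post [[454.9, 334.9]]
tip [[634.1, 332.8]]
bedL [[573.1, 111.3], [483.5, 115.0]]
bedR [[472.2, -106.6]]
head [[556.1, -12.4], [554.5, -82.5], [483.8, -79.9], [487.4, -9.7]]
mark [[428.5, -305.2], [421.1, -331.5]]
restc [[441.4, -238.8], [491.0, -338.9], [408.9, -378.3], [364.0, -296.3]]
jar [[710.0, -156.9]]
cup [[736.1, -16.3]]
bowl [[718.8, 186.3]]
```

Run:
```python
from h import *
for a in np.arange(-180,180,30):
    q=arm.ik([520,-47,150],down(np.radians(a)));q2=arm.ik([425,-317,150],down(np.radians(a)));q3=arm.ik([455,335,150],down(np.radians(a)))
    print(a,*[None if x is None else np.round(x,2).tolist() for x in (q,q2,q3)])
arm.move_pose([405,-300,300],down(np.radians(75-90)))
p=snap("wrist","w1.png")
W=p["world_to_cam"];print((-W[:3,:3].T@W[:3,3]).round(1),W.round(3).tolist(),p["intrinsics"][0,0],p["k1"])
for q in ["cone_grip","rest"]:
    for d in arm.masks_of(p,q)[:2]: print(q,d["score"],d["bbox"])
print(w2px(p,[[425.3,-317.4,128]]),arm.current_clock())
```

```text
-180 None [-0.73, 0.43, 1.79, -0.0, 0.92, 2.41] [0.55, 0.49, 1.7, -0.0, 0.95, -2.59]
-150 [-0.18, 0.42, 1.81, -0.0, 0.91, 2.44] [-0.73, 0.43, 1.79, -0.0, 0.92, 1.89] None
-120 [-0.18, 0.42, 1.81, -0.0, 0.91, 1.92] [-0.73, 0.43, 1.79, -0.0, 0.92, 1.37] [0.55, 0.49, 1.7, -0.0, 0.95, 2.65]
-90 [-0.18, 0.42, 1.81, -0.0, 0.91, 1.39] [-0.73, 0.43, 1.79, -0.0, 0.92, 0.84] [0.55, 0.49, 1.7, -0.0, 0.95, 2.12]
-60 [-0.18, 0.42, 1.81, -0.0, 0.91, 0.87] [-0.73, 0.43, 1.79, -0.0, 0.92, 0.32] [0.55, 0.49, 1.7, -0.0, 0.95, 1.6]
-30 [-0.18, 0.42, 1.81, -0.0, 0.91, 0.34] [-0.73, 0.43, 1.79, -0.0, 0.92, -0.21] [0.55, 0.49, 1.7, -0.0, 0.95, 1.08]
0 [-0.18, 0.42, 1.81, -0.0, 0.91, -0.18] [-0.73, 0.43, 1.79, -0.0, 0.92, -0.73] [0.55, 0.49, 1.7, -0.0, 0.95, 0.55]
30 [-0.18, 0.42, 1.81, -0.0, 0.91, -0.7] [-0.73, 0.43, 1.79, -0.0, 0.92, -1.25] [0.55, 0.49, 1.7, -0.0, 0.95, 0.03]
60 [-0.18, 0.42, 1.81, -0.0, 0.91, -1.23] [-0.73, 0.43, 1.79, -0.0, 0.92, -1.78] [0.55, 0.49, 1.7, -0.0, 0.95, -0.49]
90 [-0.18, 0.42, 1.81, -0.0, 0.91, -1.75] [-0.73, 0.43, 1.79, -0.0, 0.92, -2.3] [0.55, 0.49, 1.7, -0.0, 0.95, -1.02]
120 [-0.18, 0.42, 1.81, -0.0, 0.91, -2.27] [-0.73, 0.43, 1.79, -0.0, 0.92, -2.82] [0.55, 0.49, 1.7, -0.0, 0.95, -1.54]
150 [-0.18, 0.42, 1.81, -0.0, 0.91, -2.8] None [0.55, 0.49, 1.7, -0.0, 0.95, -2.07]
[ 422.9 -231.1  441.7] [[0.965, -0.262, -0.001, -468.391], [0.253, 0.932, -0.259, 223.174], [0.068, 0.25, 0.966, -397.69], [0.0, 0.0, 0.0, 1.0]] 349.2868809540282 0.007555079252682831
cone_grip 0.8 [315.1, 200.9, 363.1, 260.5]
rest 0.95 [279.5, 164.1, 395.4, 280.7]
rest 0.46 [314.3, 201.5, 362.4, 259.9]
[[344.16989394 243.45572421]] 2.3417
```

View pics/w1.png

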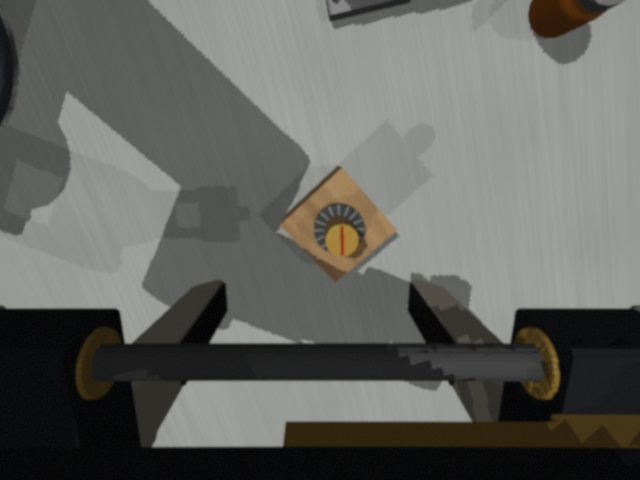

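Run:
```python
from h import *
im=cv2.imread("pics/w1.png").astype(int)
b,g,r=im[...,0],im[...,1],im[...,2]
m=(r>120)&(g<70)&(b<70);m[:200]=0;m[280:]=0;m[:,:310]=0;m[:,375:]=0
v,u=np.nonzero(m);print(m.sum(),u.mean(),v.mean(),u.min(),u.max(),v.min(),v.max())
bb=(r>130)&(g>80)&(b<110)&(r-b>60)
p=arm.camera("wrist");np.set_printoptions(suppress=True,precision=2)
c=px2w(p,[(u.mean(),v.mean())],128)[0];print("cone mark centre",c)
l=cv2.fitLine(np.c_[u,v].astype(np.float32),cv2.DIST_L2,0,.01,.01).ravel()
e=px2w(p,[(u.mean()-10*l[0],v.mean()-10*l[1]),(u.mean()+10*l[0],v.mean()+10*l[1])],128);d=e[1]-e[0];print("mark angle deg",np.degrees(np.arctan2(d[1],d[0])))
arm.move_pose([500,-30,262],down(np.radians(-15)))
p=snap("wrist","w2.png");i=cv2.resize(p["pixels"][120:320,220:480,::-1],None,fx=3,fy=3,interpolation=cv2.INTER_CUBIC);cv2.imwrite("pics/w2c.png",i)
print(w2px(p,[[520.5,-46.5,90]]),arm.current_tcp_pos(),arm.current_clock())
```

```text
53 341.52830188679246 240.0 341 342 227 254
cone mark centre [ 423.68 -313.59  128.  ]
mark angle deg -103.909628305895
[[343.41 242.32]] [500.06 -31.1  262.19] 3.55
```

View pics/w2c.png

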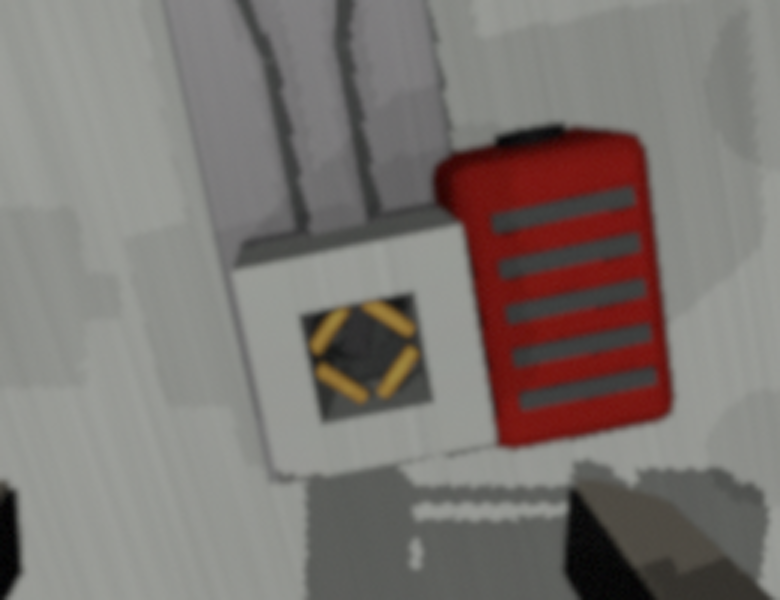

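Run:
```python
from h import *
np.set_printoptions(suppress=True,precision=2)
p=arm.camera("wrist")
f=lambda L:np.array(L,float)/3+[219.67,119.67]
H=px2w(p,f([(234,268),(462,222),(498,443),(273,478)]),90)[:,:2]
M=px2w(p,f([(302,315),(414,293),(432,400),(323,422)]),90)[:,:2]
g=cv2.cvtColor(p["pixels"],cv2.COLOR_RGB2GRAY)
for Q,n in((H,"head"),(M,"mouth")):
    c=Q.mean(0);s=[np.linalg.norm(Q[i]-Q[i-1]) for i in range(4)]
    x=(Q[3]-Q[0]+Q[2]-Q[1]);y=(Q[1]-Q[0]+Q[2]-Q[3])
    print(n,c,s,"x ang",np.degrees(np.arctan2(x[1],x[0])),np.degrees(np.arctan2(y[1],y[0]))-90)
print(arm.current_tcp_pos(), w2px(p,[[*H.mean(0),90]]))
```

```text
head [520.08 -42.62] [np.float64(68.3857736599025), np.float64(69.63925071403013), np.float64(70.94325317689783), np.float64(72.05151105344439)] x ang -94.49728564606022 -94.74200550340957
mouth [520.2  -43.46] [np.float64(34.90167142704646), np.float64(34.689352754880595), np.float64(34.51570402710243), np.float64(34.73226315753915)] x ang -94.08339166928424 -93.50024411023115
[500.07 -31.12 262.2 ] [[341.89 238.28]]
```

Run:
```python
from h import *
np.set_printoptions(suppress=True,precision=2)
a=np.radians(-104)
c=np.array([424,-315.])
arm.move_pose([*c,200],down(a))
arm.line_to([*c,112],feed=100,f_stop=6) and print("hit")
print(arm.current_tcp_pos(),arm.current_wrist_force())
arm.set_gripper(28);print("sq1",arm.current_grip_width(),arm.current_grip_force(),arm.current_wrist_force(),arm.current_tcp_pos(),arm.current_clock())
p=arm.camera("wrist");cv2.imwrite("pics/w3.png",p["pixels"][:,:,::-1])
```

```text
[ 424.3  -315.19  112.55] [-0.34  0.79 -0.  ]
sq1 31.47927805894568 30.00001072883606 [-0.39 -0.17  0.02] [ 424.   -314.95  111.98] 6.775
```

Run:
```python
from h import *
np.set_printoptions(suppress=True,precision=2)
c=[424,-315.]
arm.set_gripper(60)
arm.line_to([*c,112],ori=down(np.radians(-14)),feed=100)
arm.wait(.2)
arm.set_gripper(28);print("sq2",arm.current_grip_width(),arm.current_wrist_force(),arm.current_tcp_pos(),arm.current_clock())
arm.line_to([*c,220],feed=80);arm.wait(.3)
print(arm.current_wrist_force(),arm.current_torque(),arm.current_grip_width(),arm.current_clock())
p=snap("wrist","w4.png");cv2.imwrite("pics/w4c.png",p["pixels"][200:480:,80:560,::-1])
t=snap("top","t4.png")
```

```text
sq2 31.283818896384506 [-0.52  0.31  1.12] [ 424.01 -315.01  112.  ] 9.9917
[ 0.2  -0.3  -2.85] [-0.03 -0.06 -0.07] 31.485045340238702 11.7917
```

View pics/w4c.png

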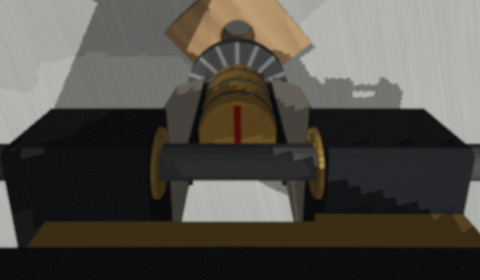

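Run:
```python
from h import *
np.set_printoptions(suppress=True,precision=2)
s=[520.3,-44.6];y0=-3.3
arm.move_pose([*s,225],down(np.radians(y0)));arm.wait(.3)
F=lambda:np.mean([arm.current_wrist_force() for _ in range(3)],0)
f0=F();print("base",f0,arm.current_tcp_pos())
print(arm.line_to([*s,156],feed=60,f_stop=5),arm.current_tcp_pos(),F()-f0)
if abs(arm.current_tcp_pos()[2]-156)<2:
    print(arm.line_to([*s,146],feed=10,f_stop=4.5),arm.current_tcp_pos());arm.wait(.2)
    print(arm.current_tcp_pos(),F()-f0,arm.current_torque(),arm.current_clock())
np.save("f0.npy",f0)
```

```text
base [-0.25 -1.28 -3.18] [520.24 -45.28 224.94]
False [520.52 -44.63 156.37] [0.39 1.08 0.15]
True [520.35 -44.4  149.24]
[520.24 -44.4  149.11] [2.64 2.16 6.49] [ 0.15 -0.48 -0.02] 15.4833
```

```bash
cat >> h.py <<'E'
F=lambda:np.mean([arm.current_wrist_force() for _ in range(3)],0)-np.load("f0.npy")
E
python3 - <<'E'
from h import *
np.set_printoptions(suppress=True,precision=2)
s=[520.3,-44.6];y=-3.3;z=149.1
for y in list(np.arange(0,45,4.)):
    arm.line_to([*s,z],ori=down(np.radians(y)),feed=100)
    f=F();print(y,z,f,arm.current_torque()[2].round(3),arm.current_tcp_pos()[2].round(2),arm.current_clock())
    if f[2]<2.5:
        if arm.line_to([*s,z-1.5],feed=10,f_stop=5): 
            z=arm.current_tcp_pos()[2]; print("still on plate",z)
        else: print("dropped",F(),arm.current_tcp_pos());break
    elif f[2]>8.5: z-= -0.15
E
```

```text
0.0 149.1 [1.85 3.96 7.25] 0.015 149.3 15.7333
4.0 149.1 [0.41 4.27 7.83] -0.013 149.23 15.9833
8.0 149.1 [0.01 3.   9.65] 0.028 149.24 16.2333
12.0 149.25 [-0.44  3.45  8.43] 0.025 149.43 16.4833
16.0 149.25 [ 0.76  3.3  10.56] 0.073 149.49 16.7333
20.0 149.4 [0.81 2.95 8.69] 0.021 149.58 16.9833
24.0 149.55 [-0.11  2.64  9.66] -0.017 149.69 17.2333
28.0 149.70000000000002 [-0.55  1.76  7.58] 0.01 149.79 17.4833
32.0 149.70000000000002 [-0.04  2.55  9.21] 0.011 149.79 17.7333
36.0 149.85000000000002 [0.45 2.64 7.1 ] -0.0 149.89 17.9833
40.0 149.85000000000002 [-0.68  2.    8.79] 0.022 149.86 18.2333
44.0 150.00000000000003 [0.92 0.88 7.93] 0.012 149.96 18.4833
```

Run:
```python
from h import *
np.set_printoptions(suppress=True,precision=2)
s=[520.3,-44.2]
arm.line_to([*s,152],feed=40)
arm.line_to([*s,152],ori=down(np.radians(-2)),feed=100);arm.wait(.1);print(F())
print(arm.line_to([*s,147.5],feed=10,f_stop=4.5));z=arm.current_tcp_pos()[2]
print(z,F())
for y in list(np.arange(-6,-51,-4.)):
    arm.line_to([*s,z],ori=down(np.radians(y)),feed=100)
    f=F();print(y,round(z,2),f,arm.current_torque()[2].round(3),arm.current_tcp_pos()[2].round(2),arm.current_clock())
    if f[2]<2.8:
        if arm.line_to([*s,z-1.5],feed=10,f_stop=5): 
            z=arm.current_tcp_pos()[2]; print("still on plate",z,F())
        else: print("dropped",F(),arm.current_tcp_pos());break
    elif f[2]>8: z+= .15
    elif f[2]<5: z-=.1
```

```text
[-0.38  1.9  -1.01]
True
149.24102762635223 [1.25 1.06 6.14]
-6.0 149.24 [0.74 2.36 4.11] 0.03 149.33 20.3833
-10.0 149.14 [0.82 1.68 0.47] -0.057 148.9 20.6333
dropped [ 1.35  3.51 -0.69] [520.15 -44.14 147.34]
```

Run:
```python
from h import *
np.set_printoptions(suppress=True,precision=2)
s=[520.3,-44.2];z=147.0
for y in (-6,-8,-10,-13,-16,-19,-22,-25):
    arm.line_to([*s,z],ori=down(np.radians(y)),feed=100,f_stop=8)
    print(y,F(),arm.current_torque().round(3),arm.current_clock())
    if y<-10 and abs(arm.current_torque()[2])>.3:break
```

```text
-6 [0.46 3.44 1.35] [ 0.36 -0.16 -0.04] 21.1833
-8 [0.36 4.2  1.22] [ 0.39 -0.04 -0.1 ] 21.4333
-10 [-0.85  2.8   0.38] [ 0.45 -0.02 -0.06] 21.6833
-13 [-0.83  3.43  1.53] [ 0.37 -0.03  0.01] 21.9333
-16 [ 0.07  3.61 -0.08] [ 0.35 -0.1   0.01] 22.1833
-19 [-0.07  3.47  0.  ] [ 0.48 -0.02  0.06] 22.4333
-22 [0.49 4.3  0.61] [ 0.47 -0.13  0.01] 22.6833
-25 [1.6  3.22 0.87] [ 0.41 -0.04  0.  ] 22.9333
```

Run:
```python
from h import *
np.set_printoptions(suppress=True,precision=2)
s=[520.3,-43.7];z=147.0
arm.line_to([*s,z],ori=down(np.radians(-14)),feed=100)
print(F())
k=0
while z>141:
    z-=.5;k+=1
    arm.line_to([*s,z],ori=down(np.radians(-14+3*(-1)**k)),feed=6)
    f=F();print(round(z,2),f,arm.current_torque()[2].round(3),arm.current_tcp_pos()[2].round(2),arm.current_clock())
    if f[2]>11: break
```

```text
[1.12 2.13 0.56]
146.5 [ 0.68  3.44 -0.3 ] -0.006 146.48 23.525
146.0 [-0.07  3.06  0.35] -0.025 146.05 23.7833
145.5 [1.2  2.72 1.22] 0.025 145.51 24.0417
145.0 [0.42 2.57 1.05] -0.06 145.07 24.3
144.5 [0.02 2.9  0.4 ] -0.024 144.51 24.5583
144.0 [0.28 1.63 2.34] -0.094 144.09 24.8167
143.5 [0.42 2.46 1.22] -0.053 143.53 25.075
143.0 [-0.05  2.37  2.51] -0.009 143.09 25.3333
142.5 [0.09 2.15 1.94] -0.024 142.52 25.5917
142.0 [-0.31  1.28  4.89] -0.031 142.09 25.85
141.5 [1.03 2.1  2.44] -0.08 141.5 26.1083
141.0 [0.2  1.96 4.78] -0.079 141.11 26.3667
```

Run:
```python
from h import *
np.set_printoptions(suppress=True,precision=2)
s=[520.3,-43.5];z=141.0;k=0
while z>134.1:
    z-=.4;k+=1
    arm.line_to([*s,z],ori=down(np.radians(-14+3*(-1)**k)),feed=5)
    f=F();print(round(z,2),f,arm.current_torque()[2].round(3),arm.current_tcp_pos()[2].round(2),arm.current_clock())
    if f[2]>14: break
```

```text
140.6 [1.81 1.44 2.69] -0.013 140.65 26.625
140.2 [-1.    1.7   4.92] -0.031 140.26 26.8833
139.8 [1.36 0.81 3.16] 0.027 139.86 27.1417
139.4 [-0.71  0.87  5.29] -0.024 139.43 27.4
139.0 [1.35 1.45 4.53] 0.047 139.08 27.6583
138.6 [-1.17  1.41  4.47] -0.054 138.63 27.9167
138.2 [1.46 0.37 4.54] 0.061 138.27 28.175
137.8 [-0.5   1.43  4.66] -0.06 137.79 28.4333
137.4 [ 1.99 -0.7  -3.29] 0.058 136.98 28.6917
137.0 [ 1.32  0.87 -1.78] -0.064 136.82 28.95
136.6 [ 1.49  0.21 -4.69] 0.08 136.27 29.2083
136.2 [ 0.73  0.99 -2.9 ] -0.075 136.09 29.4667
135.8 [ 0.52  1.54 -6.76] 0.009 135.44 29.725
135.4 [ 1.68  0.07 -5.15] -0.11 135.31 29.9833
135.0 [  2.09   2.09 -11.22] 0.013 134.56 30.2417
134.6 [  3.8   -0.12 -11.92] 0.001 134.27 30.5
134.2 [  2.42   1.78 -14.58] 0.025 133.82 30.7583
133.8 [  3.25   0.22 -12.18] -0.04 133.76 31.0167
```

Run:
```python
from h import *
np.set_printoptions(suppress=True,precision=2)
s=[520.3,-43.5];z=133.8;k=0
while z>127:
    z-=.25 if F()[2]>1 else .4
    arm.line_to([*s,z],ori=down(np.radians(-14)),feed=5)
    arm.wait(.05);f=F();print(round(z,2),f,arm.current_tcp_pos().round(2),arm.current_grip_width().round(2),arm.current_clock())
    if f[2]>11.3: break
arm.wait(.3);print(F(),F(),arm.current_tcp_pos(),arm.current_torque())
```

```text
Traceback (most recent call last):
AttributeError: 'float' object has no attribute 'round'
```

Run:
```python
from h import *
np.set_printoptions(suppress=True,precision=2)
s=[520.3,-43.5];z=133.4;k=0
while z>127:
    z-=.25 if F()[2]>1 else .4
    arm.line_to([*s,z],ori=down(np.radians(-14)),feed=5)
    arm.wait(.05);f=F();print(round(z,2),f,arm.current_tcp_pos().round(2),round(arm.current_clock(),2))
    if f[2]>11.3: break
arm.wait(.3);print(F(),F(),arm.current_tcp_pos(),arm.current_torque())
```

```text
133.0 [ 0.48  0.81 -7.1 ] [520.36 -43.52 133.16] 31.62
132.6 [-0.81  2.12 -3.09] [520.37 -43.47 132.81] 31.92
132.2 [-0.44  1.34  0.7 ] [520.42 -43.47 132.41] 32.22
131.8 [-0.68  1.51  3.19] [520.45 -43.47 131.98] 32.52
131.55 [-0.64  2.5   6.4 ] [520.43 -43.5  131.75] 32.82
131.3 [-1.73  3.15  8.66] [520.45 -43.49 131.54] 33.12
131.05 [-1.8   3.45  9.14] [520.47 -43.47 131.41] 33.42
130.8 [-2.84  2.98 10.97] [520.45 -43.48 131.23] 33.72
130.55 [-3.75  3.07 12.05] [520.5  -43.5  131.11] 34.02
[-3.14  3.92 12.79] [-3.14  3.92 12.79] [520.46 -43.48 131.1 ] [0.36 0.63 0.02]
```

Run:
```python
from h import *
np.set_printoptions(suppress=True,precision=2)
s=[520.5,-43.5];z=130.55
while F()[2]<14.2 and z>129.7:
    z-=.2;arm.line_to([*s,z],ori=down(np.radians(-14)),feed=5);arm.wait(.15);print(z,F())
arm.set_gripper(70);print(F(),arm.current_tcp_pos())
arm.line_to([520.5,-43.5,215],feed=150)
# view from the height used before
arm.line_to([500,-30,262+38],ori=down(np.radians(-15)),feed=200);arm.wait(.2)
p=snap("wrist","w5.png");print(arm.current_tcp_pos(),arm.current_clock())
a=p["pixels"][120:320,220:480,::-1]
t=snap("side","s5.png");b=t["pixels"][205:340,260:435,::-1]
cv2.imwrite("pics/c5.png",np.hstack([cv2.resize(a,(390,300)),cv2.resize(b,(390,300))]))
```

```text
130.35000000000002 [-5.08  3.16 13.93]
130.15000000000003 [-4.49  3.01 15.64]
[0.45 1.27 3.19] [520.51 -43.5  130.16]
[499.8  -30.08 298.84] 37.475
```

View pics/c5.png

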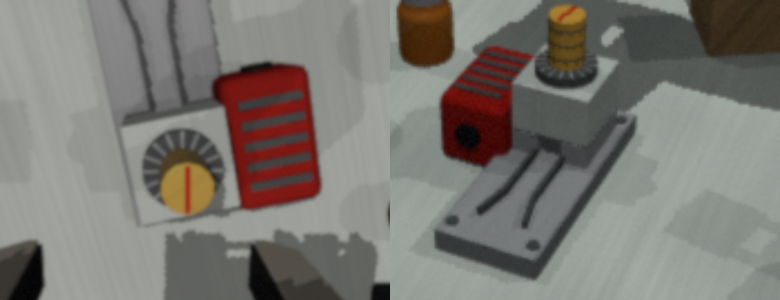

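Run:
```python
from h import *
arm.move_pose([445,314,233],down(np.radians(90)));arm.wait(.2)
p=snap("wrist","w6.png");print(arm.current_tcp_pos(),arm.current_clock(),w2px(p,[[453,336,61],[634,333,4]]))
for d in arm.masks_of(p,"wedge_grip")[:1]: print(d["bbox"],d["score"])
im=p["pixels"].astype(int);m=(im[...,0]>150)&(im[...,1]<150)&(im[...,2]<70)
v,u=np.nonzero(m);print(m.sum(),u.mean(),v.mean(),u.min(),u.max(),v.min(),v.max())
```

```text
[445.3778011  313.47062076 233.15407791] 39.1083 [[341.31568786 240.18454641]
 [333.50347366 372.58578571]]
[330.4, 216.0, 350.2, 344.2] 0.98
348 343.7528735632184 241.3793103448276 337 351 230 254
```

View pics/w6.png

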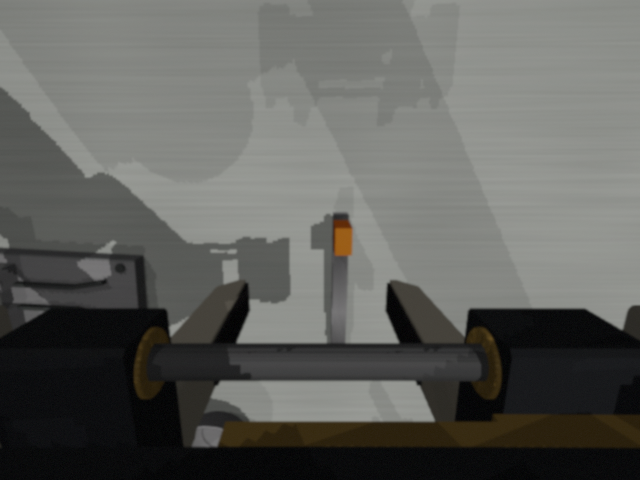

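Run:
```python
from h import *
np.set_printoptions(suppress=True,precision=2)
p=arm.camera("wrist");c=px2w(p,[(343.5,241.3)],61)[0]+[1.27,.65,0];print("post",c)
c[1]+=0;y=90-1.0
arm.move_pose([c[0],c[1],120],down(np.radians(y)))
print(arm.line_to([c[0],c[1],49],feed=90,f_stop=6),arm.current_tcp_pos())
arm.set_gripper(12);arm.wait(.1)
print(arm.current_grip_width(),arm.current_grip_force(),arm.current_wrist_force(),arm.current_torque(),arm.current_clock())
arm.line_to([c[0],c[1],140],feed=120);arm.wait(.2)
print(arm.current_grip_width(),arm.current_wrist_force(),arm.current_torque())
t=snap("top","t7.png")
d=arm.masks_of(t,"wedge_grip")[:1]
v,u=np.nonzero(d[0]["mask"]);print(d[0]["bbox"]);i=v.argmin();print(u[v==v.min()].mean(),v.min(),w2px(t,[[c[0]+180,c[1],100]]),arm.current_clock())
cv2.imwrite("pics/t7c.png",cv2.resize(t["pixels"][160:340,60:300,::-1],None,fx=3,fy=3))
```

```text
post [455.14 338.89  61.  ]
False [455.44 339.09  49.5 ]
15.784228956939883 29.999503791332245 [0.35 0.26 0.12] [-0.09 -0.13 -0.01] 41.675
15.75962571050252 [-0.38 -0.26 -2.29] [ 0.01 -0.16  0.02]
[128.8, 221.9, 142.8, 320.4]
137.0 220 [[133.21 217.92]] 42.8833
```

View pics/t7c.png

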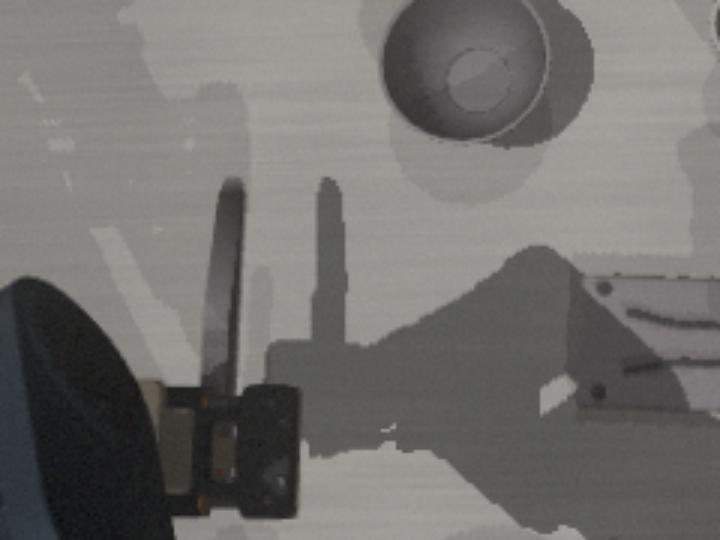

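```bash
cat >> h.py <<'E'
TH=np.radians(-92.8);U=np.array([np.cos(TH),np.sin(TH)]);S=np.array([520.4,-43.6])
def P(tip,z,lat=0): return [*(S+U*(tip-180)+lat*np.array([-U[1],U[0]])),z]
DR=down(TH+np.pi/2)
E
python3 - <<'E'
from h import *
np.set_printoptions(suppress=True,precision=2)
c=arm.current_tcp_pos()
arm.move_pose(P(-138,150),DR)
arm.line_to(P(-138,80),feed=100);arm.wait(.2)
np.save("f0.npy",np.zeros(3));f0=F();np.save("f0.npy",f0)
print(f0,arm.current_tcp_pos())
print(arm.line_to(P(-138,66),feed=12,f_stop=3),arm.current_tcp_pos(),F(),arm.current_clock())
t=snap("side","s8.png");d=snap("top","t8.png")
cv2.imwrite("pics/c8.png",np.hstack([cv2.resize(t["pixels"][200:400,220:420,::-1],(380,380)),cv2.resize(d["pixels"][200:330,210:380,::-1],(400,380))]))
E
```

```text
[-0.3  -0.57 -2.13] [536.22 274.16  80.62]
False [536.01 274.03  66.09] [-0.08  0.98  1.3 ] 46.5417
```

View pics/c8.png

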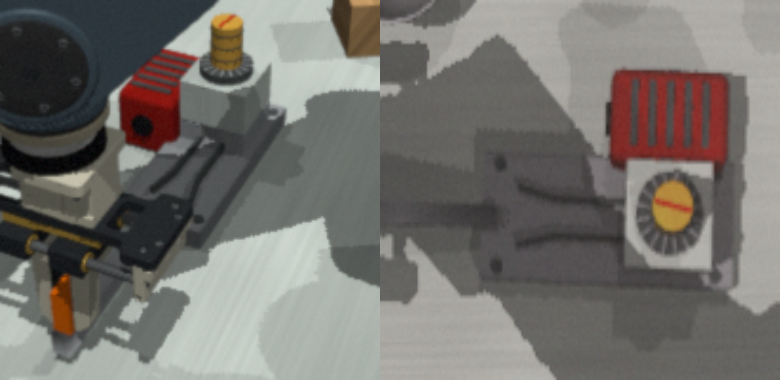

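Run:
```python
from h import *
np.set_printoptions(suppress=True,precision=2)
for tip in (-118,-90,-60,-34,-15,5,20):
    h=arm.line_to(P(tip,69.2),feed=60,f_stop=8)
    print(tip,h,arm.current_tcp_pos(),F(),F()[:2]@U,arm.current_torque(),arm.current_clock())
    if h:break
```

```text
-118 False [535.05 253.67  69.27] [ 0.05  0.37 -0.1 ] -0.36807829671950343 [-0.02 -0.05 -0.04] 47.1333
-90 False [533.7  225.96  69.27] [0.94 0.64 0.46] -0.6891556942424176 [ 0.02 -0.02  0.04] 47.75
-60 False [532.23 196.01  69.26] [-0.12  0.52 -0.77] -0.5109555938519644 [-0.08 -0.07  0.01] 48.4
-34 False [530.93 169.96  69.26] [ 0.3   1.03 -0.33] -1.0429931338262626 [ 0.   -0.17 -0.  ] 48.9833
-15 False [529.97 150.86  69.24] [-0.2   0.77  0.08] -0.758689612143479 [-0.04 -0.06 -0.04] 49.45
5 False [529.   130.87  69.24] [ 0.41  1.06 -0.07] -1.0787874379275324 [-0.06 -0.09 -0.02] 49.9333
20 False [528.16 115.84  69.15] [ 0.72  1.23 -1.61] -1.2659217657580326 [ 0.18 -0.08 -0.02] 50.3333
```

Run:
```python
from h import *
np.set_printoptions(suppress=True,precision=2)
for tip in (32,42,54,66,78,90,103):
    h=arm.line_to(P(tip,69),feed=30,f_stop=30)
    print(tip,h,arm.current_tcp_pos(),F(),F()[:2]@U,arm.current_torque(),arm.current_grip_width(),arm.current_clock())
    if h:break
t=snap("side","s9.png");d=snap("top","t9.png")
cv2.imwrite("pics/c9.png",np.hstack([cv2.resize(t["pixels"][200:340,250:390,::-1],(380,380)),cv2.resize(d["pixels"][200:330,210:380,::-1],(400,380))]))
```

```text
32 False [527.67 104.05  69.02] [ 0.83  1.14 -0.38] -1.1823003272521106 [ 0.35 -0.15  0.03] 15.744240295281143 50.8833
42 False [527.31  94.66  69.06] [ 1.43  6.3  -1.77] -6.364486342729371 [ 1.17 -0.21  0.07] 15.886121293995549 51.3667
54 False [526.56  82.08  69.04] [0.45 0.59 0.15] -0.6082203951495838 [ 0.16 -0.07  0.02] 15.822444693094617 51.9167
66 False [525.99  70.02  69.04] [0.8  0.05 0.6 ] -0.08617369639609203 [ 0.26 -0.02 -0.02] 16.0410836165341 52.4667
78 False [525.39  57.9   69.01] [-0.17 -0.16  1.  ] 0.1706288103349394 [ 0.13 -0.12  0.03] 16.06995463838385 53.0167
90 False [524.85  45.97  69.06] [0.08 0.22 2.91] -0.2250237804444268 [-0.08 -0.07 -0.08] 15.678729021020327 53.5667
103 False [524.19  33.1   69.04] [ 1.4  -0.    2.69] -0.06641504550901105 [-0.06 -0.07 -0.04] 15.687172868940051 54.15
```

View pics/c9.png

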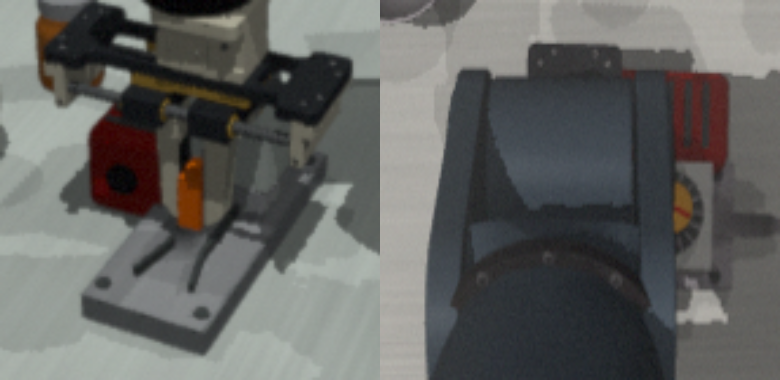

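Run:
```python
from h import *
np.set_printoptions(suppress=True,precision=2)
arm.set_gripper(45)
c=arm.current_tcp_pos()
arm.line_to([*c[:2],160],feed=100);arm.line_to(P(-10,260),feed=200);arm.wait(.3)
t=snap("side","s10.png");d=snap("top","t10.png")
print([m["bbox"] for m in arm.masks_of(d,"wedge_grip")[:1]],w2px(d,P(282,30)),arm.current_clock())
cv2.imwrite("pics/c10.png",np.hstack([cv2.resize(t["pixels"][190:340,250:400,::-1],(380,380)),cv2.resize(d["pixels"][200:330,250:420,::-1],(400,380))]))
```

```text
[[283.1, 269.6, 382.9, 278.8]] [[379.72 277.05]] 57.35
```

View pics/c10.png

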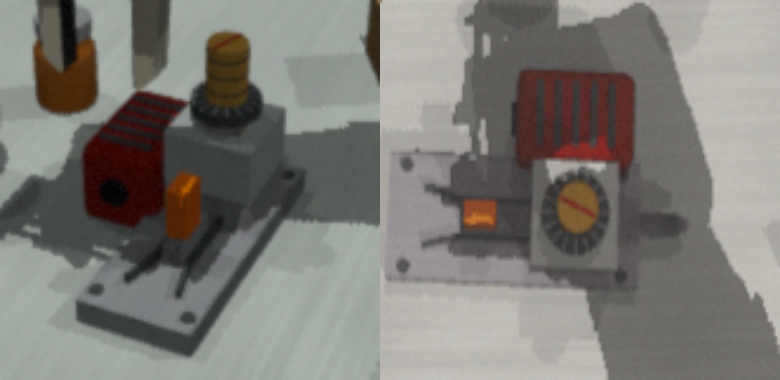

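```bash
python3 -c "
from cell import arm
print(arm.sign_off())"
```

```text
the job is handed in; nothing more can be done
None
```

I seated the cone at about 15.6 N and let it go, then drove the wedge through to roughly 102–106 mm past the axis. The last pictures show the cone upright and lifted on the wedge with everything released; I handed the job in shortly after 57 s of the 72 s, but no verdict came back.

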